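Tare the stone balance

TASK

The empty stone tin stands on the pan of the bench balance, ready to be tared. Push the glass draught cover fully shut by the upright tab on it, then reach into the right-hand well in the balance's front deck, press the sunken bar-shaped tare key right down, keep it down for two seconds and let it come up again. Push lightly with the fingertips only, never gripping the cover; leave the tin, the round key in the left-hand well, and the weights, tweezers and loupe beside the balance undisturbed.

Things in the scene. Friction and masses are not known exactly. Their poses are not given: they have to be found in the camera images.
- balance: Bench balance, fixed, 250 mm deep (its x) by 168 wide (its y). Origin: centre of its underside, on the bench; +x to its back, +y to its left seen from its front, z up. Flat front deck (x -125 to -33 mm) 52 mm above the bench. Behind it the glass draught shield over the pan, then a tower, together x -34 to 125, y -60 to 60 mm; their highest fixed part, the shield's side rails, is 108 mm above the bench.
- tare_well (a point): Centre of the mouth of the right-hand well (balance frame x -98, y -40, z 52 mm). The well is a straight-sided rectangular hole, 34 mm along the balance's x by 44 mm along its y, 24 mm deep, floor 28 mm above the bench. The left-hand well is alike, with its centre at y +40 mm.
- tare_key_top (a point): Centre of the top of the tare key, a grey bar 20 mm (balance x) by 30 mm (balance y) that sits in the right-hand well with its top 12 mm below the deck, 40 mm above the bench, when it is up. Moves down with the key.
- tare_key (a joint): Travel of the tare key, m: 0 up, 0.005 right down, straight down; sprung, about 2 N to start moving and 4 N right down; it comes up by itself.
- power_key (a joint): Travel of the round grey key, 22 mm across, in the left-hand well (balance x -98, y +40 mm), m: 0 up, 0.005 right down. To be left alone.
- cover_tab (a point): Centre of the aluminium tab that stands upright on the glass cover: 9 mm thick along the balance's x, 60 mm long along its y, 20 mm high; its top is 10 mm above this point and 125 mm above the bench, the cover's glass 10 mm below this point. With the cover shut it lies at balance x -18, y 0 mm.
- draught_cover (a joint): How far the glass cover is open, m: 0 fully shut, at its stop; starts 0.05 to 0.075 open, slid to the balance's back. It slides level along the balance's x in the shield's rails (towards -x, the front, to shut), cannot be lifted out, stays where left, needs about 1.5 N. Pane 108 by 100 mm, its top 105 mm above the bench; the tab stands 40 mm ahead of the pane's centre.
- weighing_tin: Empty round steel tin, 60 mm across, 36 mm high, loose on the pan inside the shield; origin at the centre of its underside, 60 mm above the bench. To be left alone.
- brass_weight_1: Brass knob weight, 32 mm across, 30 mm high, loose on the bench to the left of the balance; origin at the centre of its underside.
- brass_weight_2: Smaller brass knob weight, 25 mm across, 23 mm high, loose on the bench to the left of the balance; origin at the centre of its underside.
- tweezers: Black tweezers, 154 mm long along their y, 8 mm high, loose on the bench in front of the balance; origin at the centre of the underside.
- loupe: Folding loupe unfolded, 55 x 85 x 15 mm (its x, y, z), loose on the bench to the left of the balance, towards its back; origin at the centre of its underside.

How it is judged (in metres and radians):
On the way, in this order (a step that is already met when the one before it is completed fails the run):
1. the draught cover is fully shut (within 3 mm) (value of joint draught_cover below 0.003 m), for 0.2 s.
2. with the cover still shut, the tare key is pressed down (at least 4 of its 5 mm) and kept down for 1.2 s (value of joint tare_key above 0.004 m and value of joint draught_cover below 0.003 m), for 1.2 s.
At the end, for the whole second after the job is handed in: The cover is shut within 3 mm, both keys are up (within 1 mm), the tin stands upright on the pan within 8 mm of where it stood, and weights, tweezers and loupe lie within 15 mm of where they were (value of joint draught_cover below 0.003 m and value of joint each of tare_key, power_key below 0.001 m and distance of weighing_tin from where it was at the start of the episode below 0.008 m and angle between weighing_tin's own z axis and vertical below 0.1 rad and distance of each of brass_weight_1, brass_weight_2, tweezers, loupe from where it was at the start of the episode below 0.015 m); the robot touches nothing.
It fails at once if the round key in the left-hand well is pressed (more than 2 mm) (value of joint power_key above 0.002 m).
It fails at once if the tin is lifted or pushed (more than 8 mm) (distance of weighing_tin from where it was at the start of the episode above 0.008 m).
It fails at once if the cover is gripped or rammed (more than 40 N from the fingers) (contact force between the fingers and draught_cover above 40 N).
It fails at once if a weight, the tweezers or the loupe is lifted or pushed away (more than 15 mm) (distance of any of brass_weight_1, brass_weight_2, tweezers, loupe from where it was at the start of the episode above 0.015 m).
It also fails if it takes over 51 s, if anything falls off the work surface, if the arm or the gripper's body presses on something with over 40 N, if the wrist force passes 120 N, or if a joint passes its speed limit or range.

ROBOT

A 6-joint arm with a two-finger parallel gripper is mounted at the origin on a cart in front of the work surface, level with it; the furniture and walls round the work are solid. World frame = base frame: x ahead of the robot, y to its left, z up, the work surface at z = 0. Lengths are in m, angles in degrees, forces in N, time in s.
With the tool pointing down it reaches from about 0.4 to 0.825 m from the base axis. Payload 7 kg.
Tool frame: the origin (TCP) lies at the very end of the fingers, on their centre line; the grasp point (between the pads) lies 19 mm behind it (ctrl.grip_depth is the distance from the TCP to the grasp point, in m); z points along the fingers, y is the line along which they close (so a half turn about z gives the same grasp; the last joint's range is limited). The gripper opens to 88 mm and grips with 3 to 60 N. Pads are 19 mm wide; open, the fingers measure 130 mm over their backs; the gripper's body (78 mm by 193 mm) begins 47 mm behind the grasp point.
Start: joints at [-47.206, 20.546, 0.682, 0, -70.136, -16.507], TCP at [0.299, -0.605, 0.227] pointing down, gripper open.
Joint ranges: [-176.03, 176.03], [-82.01, 121.73], [-58.28, 71.71], [-173.87, 95.51], [-174.79, -0.11], [-173.66, 173.66]. Speed limits (degrees/s): [136.94, 136.94, 172.46, 180, 180, 180].

INTERFACE

Orientations are given as [roll, pitch, yaw] about the fixed x, y, z axes, in that order (R = Rz(yaw) Ry(pitch) Rx(roll)).
In Python, from plant import get_obs, eyes, ctrl, spotter gives the robot as it stands.
- The arm moves only by the shell command python3 -m crank 'ROWS'. ROWS is JSON, one flat list of numbers, 7 for each row, row after row: the turn, a rotation vector about the tool's x, y, z in rad, then the shift along the tool's x, y, z in mm, then the opening, from 0 (shut) to 1 (fully open). A call has 1 to 5 rows; each row shifts and turns the commanded pose from where the row before left it, along the tool's axes as they then stand; what a row does not reach is not made up. A row lasts 1/8 s, in which the tool goes at most 62.5 mm and 10.7 degrees, less where a joint would pass 70% of its speed; a pose out of reach is approached as far as the arm can. A call is refused whole if a number of a shift passes 62.5 or a number of a turn 0.188, either way. A call with a gripper value outside its range is refused whole. The fingers move at their own pace and stop on an object; the grip force is fixed at half the most. Time passes only in rows, so rows that do not move let the fingers close. It gives the time, the measured TCP pose, the force, the opening and the grip force at its end, in the units of the state.
- get_obs(): the state, without advancing time (a new reading comes with each control period).
- eyes.snapshot(name): name is "side" or "top" or "wrist"; returns the picture (400x640x3 uint8, blue, green, red); there is no depth.
- eyes.camera_model(name): a dict with "fx", "fy", "cx", "cy" (pixels), "extrinsics" (4x4, takes a point from camera to world coordinates). Camera axes: x right, y down, z forward; pixel columns grow to the right and rows downward; lengths in m; the calibration is good to about 2 mm. A picture is of the moment at which its call begins: read the wrist's pose just before it. camera_model takes no time and is no camera call; for the wrist camera it gives the pose at the moment of the call.
- ctrl.close_job(): hands the job in; it is judged then, once.
Trained networks look in the newest picture that a camera, given by its name, has taken for a name from the list of things; names that differ only in an ending like _2 or _b are one class to them, and where a whole thing is asked for, a point or a joint stands for the part that bears it (a point fixed in the world has none). Each returns a list of dicts, best first, with "p" (0 to 1); they miss things now and then, are a little off and sometimes report something else, mostly with a low value. They report only what shows in the picture. A call takes as long as a camera call.
- spotter.outline_of(camera, target): "region" (400x640 bool, what is visible of it) and "rect" ([left, top, width, height] in pixels, round what is visible of it).
- spotter.place_of(camera, target): "location" ([column, row] in pixels: a listed point, or the origin of a listed thing).
The state is a dict: "clock": time; "joint_pos": joint angles; "qvel": joint speeds; "tau": joint torques, N m; "tool_pos": TCP position; "orientation": TCP orientation; "force": force on the tool from outside, world axes, zero at the start; "moment": the same for the moment, N m; "opening": finger opening in m; "gripper_force": force on a finger pad.
Only numpy, scipy, OpenCV 4.12 (cv2) and the standard library are available. Lean on these libraries where they do the work, as an engineer would, in place of code of your own. Each camera call takes 0.05 s, during which the arm holds its last target. There are 200 camera calls.

## Working session

There is one attempt and no reset: what is moved stays moved. The work goes in short steps, Python scripts to look and compute and a shell command to move; the robot and the scene stay as the last step left them, time stands still between calls to the robot, and variables do not carry over. Pictures are saved under pics/ and viewed, at most 10 in all, crops included, and the job is handed in when it is done.

```bash
mkdir -p pics
cat > h.py <<'E'
import numpy as np, cv2
from plant import get_obs, eyes, ctrl, spotter
def ray(cam,px):
    m=eyes.camera_model(cam);T=np.array(m["extrinsics"])
    d=T[:3,:3]@np.array([(px[0]-m["cx"])/m["fx"],(px[1]-m["cy"])/m["fy"],1]);return T[:3,3],d
def atz(cam,px,z):
    o,d=ray(cam,px);return o+d*(z-o[2])/d[2]
E
python3 - <<'E'
from h import *
for c in("top","side"):
    cv2.imwrite(f"pics/{c}0.png",eyes.snapshot(c))
    for n,z in(("tare_well",.052),("tare_key_top",.040),("cover_tab",.115),("balance",0),("weighing_tin",.06),("tweezers",0),("loupe",0),("brass_weight_1",0),("power_key",.04)):
        try: r=spotter.place_of(c,n)[:2]
        except Exception as e: print(n,e);continue
        for q in r: print(c,n,round(q["p"],2),np.round(q["location"]),np.round(atz(c,q["location"],z),4))
o=get_obs();print({k:np.round(v,3) for k,v in o.items()})
E
```

```text
top tare_well 0.64 [352. 188.] [0.4783 0.3337 0.052 ]
top tare_well 0.59 [374. 232.] [0.3894 0.2899 0.052 ]
top cover_tab 0.89 [356. 150.] [0.5383 0.3318 0.115 ]
top cover_tab 0.33 [290. 218.] [0.4046 0.4539 0.115 ]
top balance 0.96 [357. 186.] [0.4932 0.3195 0.    ]
top weighing_tin 0.73 [355. 171.] [0.5117 0.3288 0.06  ]
top weighing_tin 0.51 [370. 231.] [0.3899 0.298  0.06  ]
top tweezers 0.49 [338. 260.] [0.3357 0.3586 0.    ]
top tweezers 0.45 [290. 192.] [0.4787 0.4634 0.    ]
top loupe 0.72 [289. 150.] [0.5723 0.4673 0.    ]
top brass_weight_1 0.7 [289. 221.] [0.4159 0.4626 0.    ]
top brass_weight_1 0.64 [293. 194.] [0.4738 0.456  0.    ]
power_key it knows: balance, brass_weight, cover_tab, loupe, tare_key_top, tare_well, tweezers, weighing_tin
side tare_well 0.62 [298. 165.] [0.3933 0.2978 0.052 ]
side tare_key_top 0.67 [345. 187.] [0.3597 0.3952 0.04  ]
side tare_key_top 0.41 [299. 165.] [0.3845 0.2897 0.04  ]
side cover_tab 0.56 [248. 186.] [0.5328 0.3334 0.115 ]
side balance 0.76 [272. 217.] [0.4898 0.3323 0.    ]
side weighing_tin 0.7 [257. 201.] [0.5164 0.327  0.06  ]

[... 246 characters left out ...]
3. 233.] [0.4166 0.4513 0.    ]
power_key it knows: balance, brass_weight, cover_tab, loupe, tare_key_top, tare_well, tweezers, weighing_tin
{'clock': np.float64(0.9), 'joint_pos': array([-4.7207e+01,  2.0547e+01,  6.8200e-01,  2.0000e-03, -7.0137e+01,
       -1.6508e+01]), 'qvel': array([ 0.179,  0.129,  0.018, -0.041, -0.166,  0.031]), 'tau': array([-0.0000e+00, -5.8236e+01,  2.9329e+01,  7.0030e+00,  1.2000e-02,
       -0.0000e+00]), 'tool_pos': array([ 0.299, -0.605,  0.227]), 'orientation': array([ 1.79999e+02, -2.00000e-03, -1.53714e+02]), 'force': array([-0.395,  0.007, -0.122]), 'moment': array([ 0.076,  0.033, -0.003]), 'gripper_force': np.float64(0.0), 'opening': np.float64(0.088)}
```

Run:
```python
from h import *
a=cv2.resize(cv2.imread("pics/top0.png")[110:290,240:440],None,fx=3.3,fy=3.3,interpolation=cv2.INTER_CUBIC)
cv2.imwrite("pics/a.png",a)
b=cv2.resize(cv2.imread("pics/side0.png")[100:320,180:400],None,fx=2.7,fy=2.7,interpolation=cv2.INTER_CUBIC)
cv2.imwrite("pics/b.png",b)
```

```text
(no output)
```

View pics/a.png

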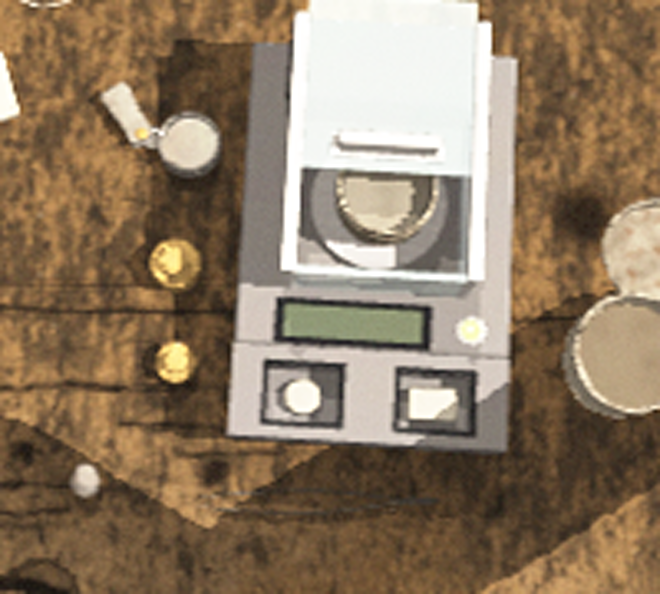

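View pics/b.png

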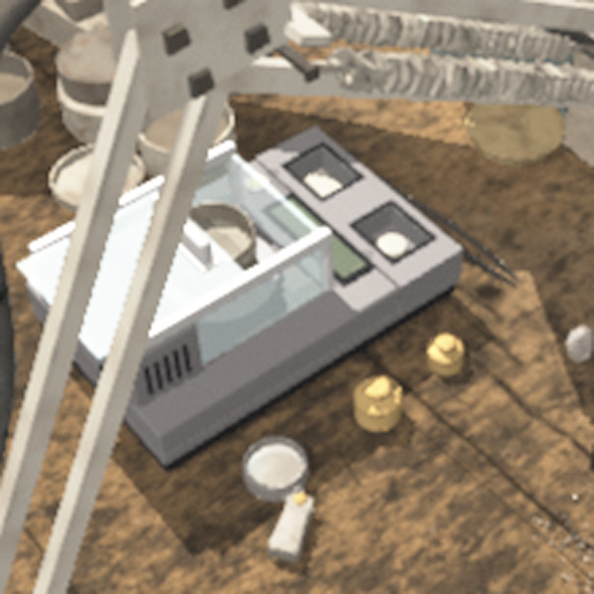

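The top view shows the tab at about px (357,153). The power well is at (332,230), with a round key, and the tare well at (372,232), with a bar key. The weights and loupe are on the left. Next I'll fit the balance pose and check the surroundings.

Run:
```python
from h import *
from scipy.optimize import least_squares
P=[(-125,84,52,228,435),(-125,-84,52,508,450),(-98,40,52,303,394),(-98,-40,52,435,402),(-98,40,40,301,397),(-98,-40,40,433,403),(-34,60,108,283,270),(-34,-60,108,484,280)]
S=[(-98,-40,52,324,170),(-98,40,52,394,236),(-98,-40,40,322,181),(-98,40,40,393,244),(-125,-84,52,317,127),(-125,84,52,462,248)]
def proj(cam,X):
    m=eyes.camera_model(cam);T=np.linalg.inv(m["extrinsics"]);c=T[:3,:3]@X+T[:3,3]
    return np.array([m["fx"]*c[0]/c[2]+m["cx"],m["fy"]*c[1]/c[2]+m["cy"]])
def res(v,which="ts"):
    r=[];c,s=np.cos(v[2]),np.sin(v[2])
    for L,cam,ox,oy,k in((P,"top",240,110,3.3),(S,"side",180,100,2.7)):
        if cam[0] not in which: continue
        for x,y,z,u,w in L:
            x,y,z=x/1e3,y/1e3,z/1e3
            r.append(proj(cam,np.array([v[0]+c*x-s*y,v[1]+s*x+c*y,z]))-[ox+u/k,oy+w/k])
    return np.ravel(r)
for w in("t","s","ts"):
    f=least_squares(res,[.49,.32,0],kwargs=dict(which=w),loss="soft_l1");print(w,f.x[:2],np.degrees(f.x[2]),np.round(res(f.x,w).reshape(-1,2),1).tolist())
v=f.x;R=np.array([[np.cos(v[2]),-np.sin(v[2])],[np.sin(v[2]),np.cos(v[2])]])
for n,z,pt in(("top",.125,(388,140)),):
    X=atz(n,(240+pt[0]/3.3,110+pt[1]/3.3),z);print("tab",X,(R.T@(X[:2]-v[:2]))*1e3)
print("tare",v[:2]+R@[-.098,-.04])
for c in("top","side"):print(c,eyes.camera_model(c)["extrinsics"])
t=cv2.imread("pics/top0.png");s=cv2.imread("pics/side0.png")
cv2.imwrite("pics/c.png",cv2.resize(np.vstack([t,s]),(480,600),interpolation=cv2.INTER_AREA))
```

```text
t [0.48954923 0.33016212] -2.0812854592998953 [[0.0, -0.0], [-0.3, -0.1], [0.1, 0.0], [0.1, -0.3], [0.5, -0.2], [0.0, 0.1], [-1.8, 0.0], [0.5, 0.4]]
s [0.48858784 0.33196899] -2.94679054917636 [[-0.2, 0.5], [-0.5, -1.6], [0.7, 0.8], [-0.2, -0.1], [-0.2, -0.7], [0.5, 0.5]]
ts [0.48900411 0.33070065] -2.447087005915431 [[-0.7, -0.1], [-0.9, 0.5], [-0.5, 0.1], [-0.4, 0.1], [-0.1, -0.1], [-0.6, 0.5], [-2.1, 0.1], [0.1, 0.9], [-1.2, 0.1], [-1.3, -2.1], [-0.2, 0.4], [-0.9, -0.7], [-1.3, -1.0], [-0.3, -0.3]]
tab [0.53149118 0.32929132 0.125     ] [42.50849266  0.40601611]
tare [0.38938561 0.29492141]
top [[ 0.0159354  -0.98229276  0.18667351  0.29130103]
 [-0.9997837  -0.01814928 -0.01015653  0.4014355 ]
 [ 0.01336468 -0.18647129 -0.98236951  0.91793491]
 [ 0.          0.          0.          1.        ]]
side [[-0.74951226  0.48566025 -0.44985051  0.8467377 ]
 [ 0.6618597   0.53625494 -0.52380567  0.87772977]
 [-0.01315703 -0.69033669 -0.72336861  0.74067216]
 [ 0.          0.          0.          1.        ]]
```

View pics/c.png

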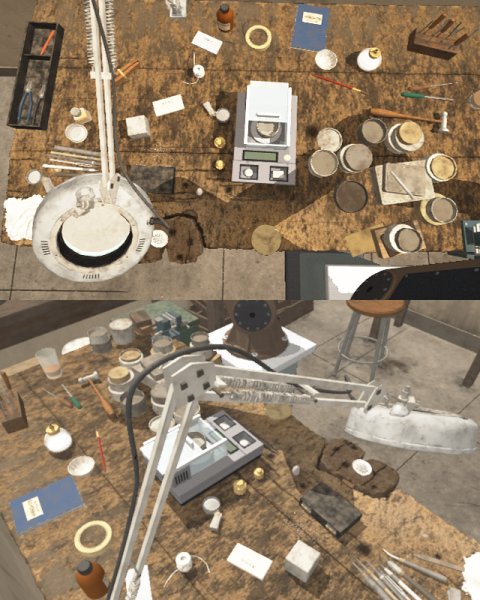

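The lamp stands well to the left, around y 0.6, and the cans on the right are low. The fingers closed measure 42 mm over their backs, too tight for the 34x44 well. So I'll keep the gripper open with tool y along the balance's x: the rear finger pushes the tab, and later one finger enters the well while the other hangs in front of the balance. First I'll raise and turn.

```bash
python3 -m crank '[0,0,-0.179,0,0,-16,1, 0,0,-0.179,0,0,-16,1, 0,0,-0.179,0,0,-16,1, 0,0,-0.179,0,0,-16,1, 0,0,-0.179,0,0,-16,1]'; python3 -m crank '[0,0,-0.179,0,0,-16,1, 0,0,0,0,0,0,1]'
```

```text
clock: 1.52
tool_pos: [0.2989, -0.6052, 0.3071]
orientation: [-180.0, -0.0, -102.1]
force: [-0.4, -0.7, -1.2]
opening: 0.0877
gripper_force: 0.0
clock: 1.78
tool_pos: [0.2992, -0.6057, 0.3239]
orientation: [-179.9, -0.1, -92.2]
force: [0.2, 0.3, -0.7]
opening: 0.0871
gripper_force: 0.0
```

```bash
python3 -m crank '[0,0,0,-50,-35,0,1, 0,0,0,-50,-35,0,1, 0,0,0,-50,-35,0,1, 0,0,0,-50,-35,0,1, 0,0,0,-50,-35,0,1]'; python3 -m crank '[0,0,0,-62,0,0,1, 0,0,0,-62,0,0,1, 0,0,0,-62,0,0,1, 0,0,0,-62,0,0,1, 0,0,0,-62,0,0,1]';  python3 -m crank '[0,0,0,-62,0,0,1, 0,0,0,-62,0,0,1, 0,0,0,-62,0,0,1, 0,0,0,-62,0,0,1, 0,0,0,0,0,0,1]'
```

```text
clock: 2.4
tool_pos: [0.4839, -0.3601, 0.3218]
orientation: [180.0, 0.0, -92.5]
force: [0.8, -0.2, 1.0]
opening: 0.0881
gripper_force: 0.0
clock: 3.02
tool_pos: [0.4944, -0.0503, 0.322]
orientation: [180.0, 0.0, -92.5]
force: [1.8, 1.0, 0.2]
opening: 0.0878
gripper_force: 0.0
clock: 3.65
tool_pos: [0.5039, 0.1991, 0.3208]
orientation: [179.9, -0.1, -92.2]
force: [-0.8, -1.8, -0.2]
opening: 0.0879
gripper_force: 0.0
```

```bash
python3 -m crank '[0,0,0,-50,0,20,1, 0,0,0,-50,0,20,1, 0,0,0,-30,0,30,1, 0,0,0,0,0,20,1, 0,0,0,0,0,0,1]'
python3 - <<'E'
from h import *
o=get_obs();print(o["tool_pos"],o["orientation"]);cv2.imwrite("pics/w1.png",eyes.snapshot("wrist"))
for n,z in(("cover_tab",.115),("tare_well",.052),("tare_key_top",.04),("weighing_tin",.06)):
    for q in spotter.place_of("wrist",n)[:2]: print(n,round(q["p"],2),np.round(q["location"]),np.round(atz("wrist",q["location"],z),4))
E
```

```text
clock: 4.28
tool_pos: [0.5085, 0.3244, 0.2302]
orientation: [179.8, -0.2, -92.4]
force: [0.3, 0.3, -0.1]
opening: 0.0878
gripper_force: 0.0
[0.50846538 0.32435466 0.23020921] [179.82415239  -0.18823602 -92.35835514]
cover_tab 0.69 [288. 202.] [0.5357 0.3294 0.115 ]
cover_tab 0.61 [337. 269.] [0.4933 0.3987 0.115 ]
tare_well 0.79 [426. 155.] [0.3913 0.2995 0.052 ]
tare_key_top 0.88 [424. 150.] [0.3894 0.296  0.04  ]
weighing_tin 0.8 [311. 188.] [0.5167 0.3305 0.06  ]
```

View pics/w1.png

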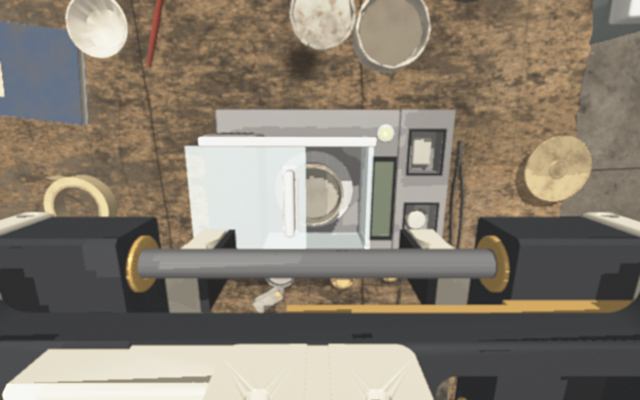

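The wrist view shows the tab at about (290,203), between the rear finger (235,240) and the front finger (405,240). The key is at (424,150), which agrees with the fit to about 1 mm. Now I'll descend.

```bash
python3 -m crank '[0,0,0,-4,0,40,1, 0,0,0,0,0,40,1, 0,0,0,0,0,25,1, 0,0,0,0,0,10,1, 0,0,0,0,0,0,1]'
```

```text
clock: 5.15
tool_pos: [0.5099, 0.3295, 0.118]
orientation: [-180.0, 0.0, -92.2]
force: [-0.5, -0.1, 0.4]
opening: 0.0879
gripper_force: 0.0
```

```bash
python3 -m crank '[0,0,0,0,4,2,1, 0,0,0,0,4,0,1, 0,0,0,0,3,0,1, 0,0,0,0,3,0,1, 0,0,0,0,3,0,1]';python3 -m crank '[0,0,0,0,4,0,1, 0,0,0,0,4,0,1, 0,0,0,0,4,0,1, 0,0,0,0,4,0,1, 0,0,0,0,4,0,1]'
```

```text
clock: 5.78
tool_pos: [0.4926, 0.3303, 0.1158]
orientation: [-180.0, 0.0, -92.2]
force: [0.8, -1.2, 0.0]
opening: 0.0878
gripper_force: 0.7
clock: 6.4
tool_pos: [0.4724, 0.331, 0.1156]
orientation: [-180.0, 0.0, -92.2]
force: [1.0, 0.4, 0.3]
opening: 0.0877
gripper_force: 0.7
```

Run:
```python
from h import *
cv2.imwrite("pics/w2.png",eyes.snapshot("wrist")[120:340,140:540])
for q in spotter.place_of("wrist","cover_tab")[:2]: print(q["p"],q["location"],atz("wrist",q["location"],.115),get_obs()["tool_pos"],get_obs()["force"])
```

```text
0.83 [246.9, 246.9] [0.5096093  0.32995415 0.115     ] [0.47196693 0.33079422 0.11546898] [ 0.48924162  1.10698031 -0.32931693]
0.39 [297.5, 196.1] [0.48066373 0.30265314 0.115     ] [0.47196693 0.33079422 0.11546898] [ 0.48924162  1.10698031 -0.32931693]
```

View pics/w2.png

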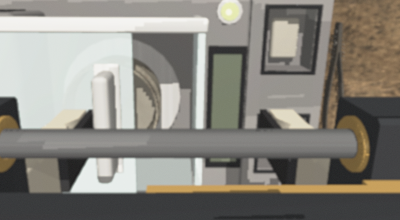

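The tab, crop (105,115), is against the rear finger and the cover is following. I'll keep pushing.

```bash
python3 -m crank '[0,0,0,0,4,0,1, 0,0,0,0,4,0,1, 0,0,0,0,4,0,1, 0,0,0,0,4,0,1, 0,0,0,0,4,0,1]';python3 -m crank '[0,0,0,0,3,0,1, 0,0,0,0,3,0,1, 0,0,0,0,3,0,1, 0,0,0,0,3,0,1, 0,0,0,0,2,0,1]'
```

```text
clock: 7.12
tool_pos: [0.4522, 0.3316, 0.1155]
orientation: [180.0, -0.0, -92.2]
force: [1.4, -0.1, -0.5]
opening: 0.088
gripper_force: 0.7
clock: 7.75
tool_pos: [0.4384, 0.3322, 0.1156]
orientation: [180.0, -0.0, -92.2]
force: [1.9, 0.2, -0.6]
opening: 0.0876
gripper_force: 0.6
```

Now 1 mm rows, feeling for the stop.

```bash
python3 -m crank '[0,0,0,0,1,0,1, 0,0,0,0,1,0,1, 0,0,0,0,1,0,1, 0,0,0,0,0,0,1]';python3 -m crank '[0,0,0,0,1,0,1, 0,0,0,0,1,0,1, 0,0,0,0,0,0,1]'
```

```text
clock: 8.25
tool_pos: [0.4355, 0.3323, 0.1156]
orientation: [180.0, -0.0, -92.2]
force: [1.0, 1.1, -0.1]
opening: 0.0879
gripper_force: 0.2
clock: 8.62
tool_pos: [0.4336, 0.3324, 0.1156]
orientation: [180.0, 0.0, -92.2]
force: [0.6, 0.7, -0.0]
opening: 0.0876
gripper_force: 0.3
```

```bash
python3 -m crank '[0,0,0,0,1,0,1, 0,0,0,0,1,0,1, 0,0,0,0,0,0,1]';python3 -m crank '[0,0,0,0,1,0,1, 0,0,0,0,0,0,1]'
```

```text
clock: 9.0
tool_pos: [0.433, 0.3325, 0.1155]
orientation: [-179.9, 0.0, -92.2]
force: [10.3, -1.1, -5.7]
opening: 0.088
gripper_force: 5.2
clock: 9.25
tool_pos: [0.4329, 0.3325, 0.1156]
orientation: [-179.8, 0.0, -92.2]
force: [16.0, -1.7, -8.5]
opening: 0.0879
gripper_force: 8.1
```

The force built up at TCP x 0.433 (0.432 predicted), so the cover is at its stop. I'll back off, lift, and move so the rear finger is over the tare well.

```bash
python3 -m crank '[0,0,0,0,-4,0,1, 0,0,0,0,-4,0,1, 0,0,0,0,0,-25,1, 0,0,0,0,0,-25,1, 0,0,0,0,0,0,1]';python3 -m crank '[0,0,0,20,40,0,1, 0,0,0,20,40,0,1, 0,0,0,0,17,0,1, 0,0,0,0,0,0,1, 0,0,0,0,0,0,1]'
python3 - <<'E'
from h import *
for c in("wrist","top","side"):
    im=eyes.snapshot(c)
    if c=="wrist":a=im
    if c=="side":b=im
    for n,z in(("cover_tab",.115),("tare_well",.052),("tare_key_top",.04)):
        for q in spotter.place_of(c,n)[:2]: print(c,n,round(q["p"],2),np.round(q["location"]),np.round(atz(c,q["location"],z),4))
print(get_obs()["tool_pos"],get_obs()["orientation"])
b=cv2.resize(b[100:300,180:400],(440,400),interpolation=cv2.INTER_CUBIC)
a=cv2.resize(a[100:300,200:380],(360,400),interpolation=cv2.INTER_CUBIC)
cv2.imwrite("pics/w3.png",np.hstack([a,b]))
E
```

```text
clock: 9.88
tool_pos: [0.4393, 0.3333, 0.1676]
orientation: [-179.9, 0.2, -92.2]
force: [-0.2, -0.1, -0.4]
opening: 0.0877
gripper_force: 0.0
clock: 10.5
tool_pos: [0.3404, 0.2962, 0.1654]
orientation: [180.0, -0.0, -92.2]
force: [-0.0, -0.5, 0.0]
opening: 0.0877
gripper_force: 0.0
wrist tare_well 0.74 [260. 199.] [0.3912 0.2961 0.052 ]
wrist tare_key_top 0.74 [264. 195.] [0.3894 0.2955 0.04  ]
top cover_tab 0.72 [355. 183.] [0.4737 0.3339 0.115 ]
top cover_tab 0.46 [290. 221.] [0.3994 0.4532 0.115 ]
top tare_well 0.6 [372. 232.] [0.3893 0.2929 0.052 ]
top tare_key_top 0.46 [371. 233.] [0.3888 0.295  0.04  ]
side cover_tab 0.65 [278. 172.] [0.4728 0.3409 0.115 ]
side cover_tab 0.61 [304. 165.] [0.4277 0.3576 0.115 ]
side tare_well 0.85 [299. 162.] [0.3873 0.2943 0.052 ]
side tare_key_top 0.59 [301. 163.] [0.3768 0.2875 0.04  ]
[0.34020319 0.29587598 0.16554226] [ 1.79998324e+02 -3.76906228e-03 -9.21814445e+01]
```

View pics/w3.png

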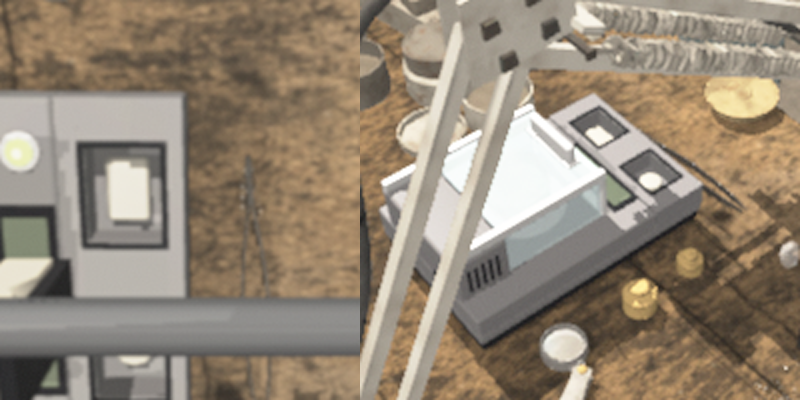

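The cover is visibly shut, with the tab at the front end of the shield. The tare key measures (0.389,0.2955). Before descending I'll check the finger tip's geometry against the wrist image.

Run:
```python
from h import *
from scipy.spatial.transform import Rotation as Ro
o=get_obs();im=eyes.snapshot("wrist")
m=eyes.camera_model("wrist");T=np.linalg.inv(m["extrinsics"]);R=Ro.from_euler("xyz",o["orientation"],degrees=True).as_matrix()
print((R.T@(np.array(m["extrinsics"])[:3,3]-o["tool_pos"])))
im=cv2.resize(im,None,fx=3,fy=3,interpolation=cv2.INTER_CUBIC)
for x in(-9.5,9.5):
  for y in(-44,-65):
    X=R@np.array([x,y,0])/1e3+o["tool_pos"];c=T[:3,:3]@X+T[:3,3];p=(m["fx"]*c[0]/c[2]+m["cx"],m["fy"]*c[1]/c[2]+m["cy"]);print(x,y,np.round(p))
    cv2.circle(im,(int(p[0]*3),int(p[1]*3)),4,(0,0,255),-1)
cv2.imwrite("pics/w4.png",im[480:1020,390:1150])
```

```text
[ 0.06581432  0.00057579 -0.15761633]
-9.5 -44 [236. 262.]
-9.5 -65 [198. 262.]
9.5 -44 [234. 230.]
9.5 -65 [194. 230.]
```

View pics/w4.png

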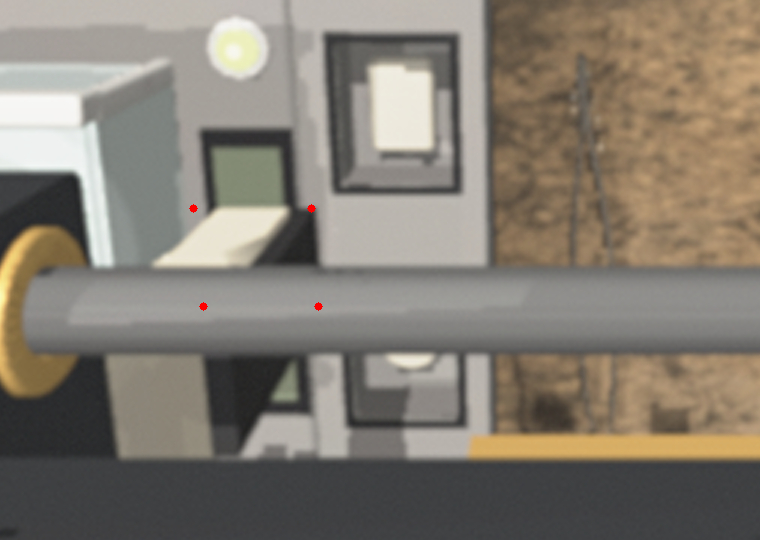

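The tip is about 18 mm thick with its inner face at 44 mm, so its centre is about 53 mm from the TCP. It needs about 3 mm more towards the front. Now descending over the well.

```bash
python3 -m crank '[0,0,0,0,3,30,1, 0,0,0,0,0,35,1, 0,0,0,0,0,25,1, 0,0,0,0,0,12,1, 0,0,0,0,0,0,1]'; python3 -m crank '[0,0,0,0,0,6,1, 0,0,0,0,0,6,1, 0,0,0,0,0,0,1]'
```

```text
clock: 11.78
tool_pos: [0.3371, 0.2958, 0.0633]
orientation: [180.0, -0.1, -92.2]
force: [-0.2, 0.4, 0.4]
opening: 0.0878
gripper_force: 0.0
clock: 12.15
tool_pos: [0.3371, 0.2959, 0.0514]
orientation: [180.0, -0.0, -92.2]
force: [0.3, -0.1, -0.6]
opening: 0.0877
gripper_force: 0.0
```

```bash
python3 -m crank '[0,0,0,0,0,4,1, 0,0,0,0,0,4,1, 0,0,0,0,0,0,1]'; python3 -m crank '[0,0,0,0,0,2,1, 0,0,0,0,0,2,1, 0,0,0,0,0,0,1]'
```

```text
clock: 12.52
tool_pos: [0.337, 0.2958, 0.0432]
orientation: [180.0, -0.0, -92.2]
force: [-0.7, 0.4, -0.2]
opening: 0.0877
gripper_force: 0.0
clock: 12.9
tool_pos: [0.3372, 0.2961, 0.0396]
orientation: [-180.0, 0.0, -92.2]
force: [-1.5, 0.6, 1.8]
opening: 0.0875
gripper_force: 1.0
```

The finger is in the well and touching the key at 40 mm, as it should. Pressing down.

```bash
python3 -m crank '[0,0,0,0,0,2,1, 0,0,0,0,0,2,1, 0,0,0,0,0,0.5,1, 0,0,0,0,0,0,1]'; python3 -m crank '[0,0,0,0,0,0.5,1, 0,0,0,0,0,0.5,1, 0,0,0,0,0,0,1]'
```

```text
clock: 13.4
tool_pos: [0.3373, 0.2961, 0.0353]
orientation: [-180.0, 0.0, -92.2]
force: [-1.0, -0.5, 5.4]
opening: 0.0878
gripper_force: 2.7
clock: 13.78
tool_pos: [0.3373, 0.2962, 0.035]
orientation: [-180.0, 0.0, -92.2]
force: [-4.5, -3.0, 16.3]
opening: 0.0878
gripper_force: 8.3
```

The key is at its bottom (z 0.035, force rising past 4 N). I'll hold for over 2 s, then release and retreat.

```bash
for i in 1 2 3 4; do python3 -m crank '[0,0,0,0,0,0,1, 0,0,0,0,0,0,1, 0,0,0,0,0,0,1, 0,0,0,0,0,0,1, 0,0,0,0,0,0,1]' | sed -n '1,2p;4p'; done; python3 -m crank '[0,0,0,0,0,-4,1, 0,0,0,0,0,-6,1, 0,0,0,0,0,-10,1, 0,0,0,0,0,-15,1, 0,0,0,0,0,-20,1]'; python3 -m crank '[0,0,0,0,0,-40,1, 0,0,0,0,0,-40,1, 0,0,0,0,0,-40,1, 0,0,0,0,0,0,1, 0,0,0,0,0,0,1]'
```

```text
clock: 14.4
tool_pos: [0.3373, 0.2962, 0.0349]
force: [-4.9, -3.6, 16.7]
clock: 15.02
tool_pos: [0.3373, 0.2961, 0.0349]
force: [-5.3, -1.2, 16.2]
clock: 15.65
tool_pos: [0.3373, 0.2962, 0.035]
force: [-5.2, -3.2, 16.5]
clock: 16.27
tool_pos: [0.3373, 0.2962, 0.0349]
force: [-5.1, -2.5, 15.3]
clock: 16.9
tool_pos: [0.337, 0.2956, 0.0896]
orientation: [180.0, -0.1, -92.2]
force: [-0.1, -0.5, 0.1]
opening: 0.0874
gripper_force: 0.0
clock: 17.52
tool_pos: [0.3368, 0.2956, 0.2089]
orientation: [180.0, 0.0, -92.2]
force: [-0.2, 0.4, -0.4]
opening: 0.0875
gripper_force: 0.0
```

Run:
```python
from h import *
for c in("top","side"):
    im=eyes.snapshot(c)
    if c=="side":b=im
    for n,z in(("cover_tab",.115),("weighing_tin",.06),("loupe",0),("brass_weight_1",0),("tweezers",0)):
        for q in spotter.place_of(c,n)[:2]: print(c,n,round(q["p"],2),np.round(atz(c,q["location"],z),4))
cv2.imwrite("pics/e.png",cv2.resize(b[100:300,180:400],(660,600),interpolation=cv2.INTER_CUBIC))
```

```text
top cover_tab 0.79 [0.4715 0.333  0.115 ]
top loupe 0.97 [0.5754 0.4609 0.    ]
top brass_weight_1 0.56 [0.474  0.4549 0.    ]
top brass_weight_1 0.51 [0.4158 0.4579 0.    ]
top tweezers 0.51 [0.3313 0.36   0.    ]
side cover_tab 0.9 [0.4701 0.3327 0.115 ]
side loupe 0.85 [0.5696 0.4664 0.    ]
side loupe 0.69 [ 0.3619  0.2593 -0.    ]
side brass_weight_1 0.83 [0.4769 0.454  0.    ]
side brass_weight_1 0.43 [0.4145 0.4577 0.    ]
side tweezers 0.48 [0.3273 0.3649 0.    ]
```

View pics/e.png

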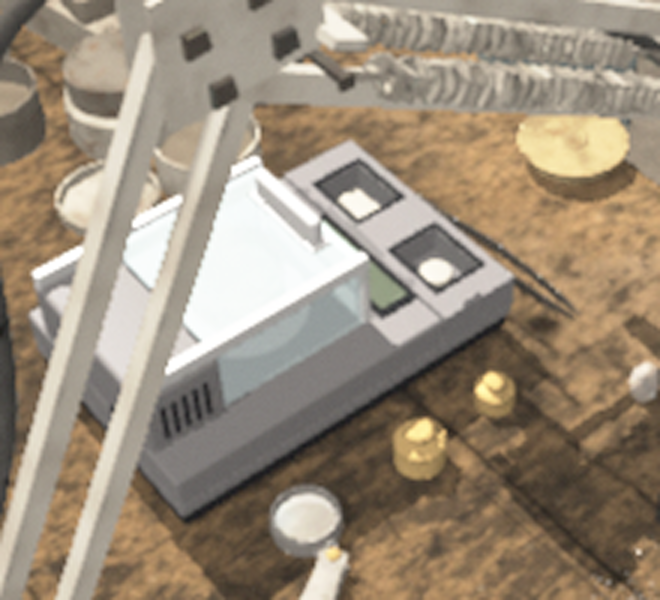

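The picture shows the cover shut (tab at 290,205) and both keys up (357,203 and 437,270). The weights, loupe and tweezers are in place, and the gripper is clear.

```bash
python3 -c "
from plant import ctrl
print(ctrl.close_job())"
```

```text
the job is handed in; nothing more can be done
None
```

The cover is shut against its stop, and the tare key was held fully down for over two seconds and came back up. The final pictures show the weights, tweezers and loupe where they were. The tin, under the shut cover, could not be measured there, and the job is handed in with no verdict shown.

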